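# Roll the tote of knife-handle blanks to the end stop and set it on the bench board

## Task

Roll the wooden tote with the carrying handle along the roller track, keeping it down on the rollers, until it rests against the metal end stop. Then lift it off by its handle and set it down gently (do not drop it) and upright in the middle of the rectangular wooden board, squared up with the board's length; leave it there.

Things in the scene. Friction and masses are not known exactly. Their poses are not given: they have to be found in the camera images.
- tote: Open plywood tote on the rollers, with wooden blanks fixed inside. 130 long (x), 90 wide (y), walls 45 high; same either way round; about 0.5 kg. A handle bar runs its whole length above the middle, on two end uprights: 16 thick (y), 18 tall, from 80 to 98 above the underside. Origin: centre of the underside, z up. Not the open tray without a handle, elsewhere on the bench.
- track: Fixed level track, 420 long (x), 126 wide (y): dark rails, 11 free rollers across it. Roller tops, on which the tote stands, are 60 above the origin. Rails rise 8 above them, 106 apart, so the tote has 8 free each side. The tote starts near the -x end, its length along x; it rolls easily and coasts little. Origin: centre of the underside, on the bench.
- stop (a point): Centre of the inner face of the aluminium end stop, a plate across the track's +x end, at x = +190, y = 0, z = +76 in the track's frame (axes as the track's). The stop's top is 92 above the bench. With the tote against the stop its centre is 65 short of this face.
- board: Fixed rectangular wooden board flat on the bench, on the robot's side of the track: 160 long (x), 120 wide (y), 15 thick. Origin: centre of the underside, so its top is at z = +15. Not the round wooden disc (144 across, same thickness) nearby, which may have changed places with it.

How it is judged:
By the outcome, as a careful person would: the job done as asked, in the order asked, and still so for the second after the job is handed in, with the robot touching nothing.
It also fails if it takes over 42 s, if anything falls off the work surface, if the arm or the gripper's body presses on something with over 40 N, if the wrist force passes 120 N, or if a joint passes its speed limit or range.

## Robot

A 6-joint arm with a two-finger parallel gripper is mounted at the origin on the work surface. World frame = base frame: x ahead of the robot, y to its left, z up, the work surface at z = 0. Lengths are in mm, angles in degrees, forces in N, time in s.
With the tool pointing down it reaches from about 300 to 850 mm from the base axis. Payload 4.2 kg.
Tool frame: the origin (TCP) lies at the very end of the fingers, on their centre line; the grasp point (between the pads) lies 19 mm behind it (env.grip_point_offset is the distance from the TCP to the grasp point, in mm); z points along the fingers, y is the line along which they close (so a half turn about z gives the same grasp; the last joint's range is limited). The gripper opens to 91 mm and grips with 3 to 60 N. Pads are 32 mm wide; open, the fingers measure 118 mm over their backs; the gripper's body (76 mm by 178 mm) begins 60 mm behind the grasp point.
Start: joints at [72.135, 18.312, 89.639, -0, 72.044, -1.146], TCP at [165.416, 550.709, 213.976] pointing down, gripper open.
Joint ranges: [-177.97, 177.97], [-48.28, 115.42], [12.27, 149.76], [-77.06, 257.06], [2.81, 150.46], [-146.56, 146.56]. Speed limits (degrees/s): [147.25, 147.25, 180, 180, 180, 180].

## Interface

Orientations are given as [roll, pitch, yaw] about the fixed x, y, z axes, in that order (R = Rz(yaw) Ry(pitch) Rx(roll)).
In Python, from workcell import env gives the robot as it stands. The module is installed in compiled form; this text tells all that it offers.
- The arm moves only by the tool arm_command, never from a script. Its argument "rows" is a list of rows, each an object with "delta_pos": the shift along the tool's x, y, z in mm, a list of three; "roll": the turn about the tool's z in units of 5 degrees (1.0 is 5 degrees); "jaw": the opening in per cent of the stroke, from 0 (shut) to 100 (fully open). A call has 1 to 20 rows; each row is the pose to reach, as a shift and turn from the pose commanded when the call began, along the tool's axes at that moment; what a row does not reach only later rows make up. A row lasts 1/12 s, in which the tool goes at most 41.7 mm and 7.16 degrees, less where a joint would pass 70% of its speed; a pose out of reach is approached as far as the arm can. A call with a gripper value outside its range is refused whole. The fingers move at their own pace and stop on an object; "squeeze" is the grip in N (left out, the last holds). Time passes only in rows, so rows that repeat a pose let the fingers close. It gives the time, the measured TCP pose, the force, the opening and the grip force at its end, in the units of the state.
- env.state(): the state, without advancing time (a new reading comes with each control period).
- env.grab_frame(name): name is "scene" or "side" or "wrist"; returns a dict with "img" (400x640x3 uint8, blue, green, red), "z_map" (400x640 float32, mm along the optical axis (not along the pixel's ray), 0 where there is no reading), "fov_y" (degrees; the focal length in pixels is half the picture's height over the tangent of half this angle, whatever the lens; pixels are square), "cx", "cy" (the principal point, pixels), "dist" ([k1, k2, p1, p2, k3] as OpenCV has them; the pictures are not rectified), "R" (3x3) and "t" (3): a world point X has camera coordinates R X + t; the wrist camera has in their place "T_tool_cam" (4x4, takes a point from camera to tool coordinates, whose origin is the TCP and whose axes are the flange's). Camera axes: x right, y down, z forward; pixel columns grow to the right and rows downward; lengths in mm; the calibration is good to about 2 mm. A picture is of the moment at which its call begins: read the wrist's pose just before it.
- env.job_done(): hands the job in; it is judged then, once.
The state is a dict: "time_s": time; "qpos": joint angles; "qvel": joint speeds; "effort": joint torques, N m; "ee_pos": TCP position; "ee_rot": TCP orientation; "force": force on the tool from outside, world axes, zero at the start; "torque": the same for the moment, N m; "gripper_width": finger opening in mm; "gripper_force": force on a finger pad.
Only numpy, scipy, OpenCV 4.12 (cv2) and the standard library are available. Lean on these libraries where they do the work, as an engineer would, in place of code of your own. Each camera call takes 0.05 s, during which the arm holds its last target. There are 200 camera calls.

## Working session

There is one attempt and no reset: what is moved stays moved. The work goes in short steps, Python scripts to look and compute and a tool call to move; the robot and the scene stay as the last step left them, time stands still between calls to the robot, and variables do not carry over. Pictures are saved under pics/ and viewed, at most 10 in all, crops included, and the job is handed in when it is done.

Besides the shell and the picture viewer there is one more tool, called after "Call:" in YAML: its name, and indented under it one key for each argument. arm_command: Moves the arm, as the interface text tells. Its arguments: {"type":"object","properties":{"rows":{"type":"array"},"squeeze":{"type":"number"}},"required":["rows"]}

```bash
mkdir -p pics
cat > h.py <<'E'
import numpy as np, cv2
from workcell import env
def K(f):
    fl=200/np.tan(np.radians(f["fov_y"])/2)
    return np.array([[fl,0,f["cx"]],[0,fl,f["cy"]],[0,0,1.]])
def cloud(f):
    "world xyz per pixel from z_map"
    h,w=f["z_map"].shape
    uv=np.stack(np.meshgrid(np.arange(w),np.arange(h)),-1).reshape(-1,1,2).astype(np.float64)
    n=cv2.undistortPoints(uv,K(f),np.array(f["dist"])).reshape(h,w,2)
    z=f["z_map"][...,None]
    P=np.concatenate([n*z,z],-1)
    if "R" in f: return (P-np.array(f["t"]))@np.array(f["R"])
    from scipy.spatial.transform import Rotation as Ro
    T=np.array(f["T_tool_cam"]); P=P@T[:3,:3].T+T[:3,3]
    s=f["state"]; return P@Ro.from_euler("xyz",s["ee_rot"],degrees=True).as_matrix().T+np.array(s["ee_pos"])
def grab(n):
    s=env.state(); f=env.grab_frame(n); f["state"]=s; return f
E
python3 - <<'E'
from h import *
a=grab("scene");b=grab("side")
cv2.imwrite("pics/scene.png",a["img"]);cv2.imwrite("pics/side.png",b["img"])
for n,f in(("scene",a),("side",b)):
    np.savez(n+".npz",P=cloud(f),img=f["img"],z=f["z_map"]); print(f["fov_y"],f["dist"],(f["z_map"]>0).mean())
print(env.state())
E
```

```text
54.844789381573634 [-0.01490362  0.          0.          0.          0.        ] 0.99588671875
43.91738702761883 [-0.00846173  0.          0.          0.          0.        ] 0.996078125
{'time_s': 0.1, 'qpos': array([ 7.21357327e+01,  1.83471115e+01,  8.96975049e+01, -1.53938387e-03,
        7.20435101e+01, -1.14858924e+00]), 'qvel': array([-0.04081528, -0.08588624, -0.23829552,  0.06077069,  0.06249402,
        0.04006691]), 'effort': array([ 5.65503051e-04, -4.13337207e+01, -2.32509005e+01,  7.28201168e-02,
        4.22746036e-02, -6.80189737e-05]), 'ee_pos': array([165.28287175, 550.27913129, 213.22598738]), 'ee_rot': array([-1.79911862e+02, -3.03146063e-04,  1.63284797e+02]), 'force': array([-0.24644381,  0.62871947, -0.24068571]), 'torque': array([-0.03075939,  0.02445469,  0.03923838]), 'gripper_force': 0.0, 'gripper_width': 90.88840810123281}
```

View pics/scene.png

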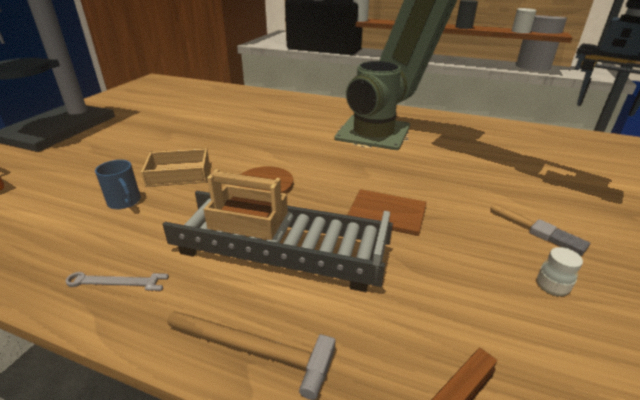

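View pics/side.png

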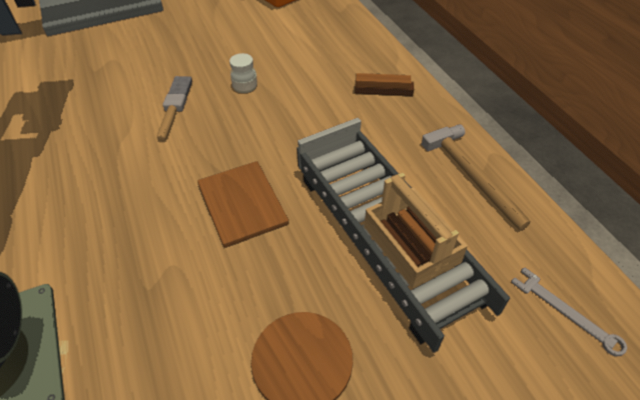

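Scene and side views: the tote is at side (415,230), the stop at (330,137), the rectangular board at (243,203) and the round disc at (302,360). Next I measure them from the side cloud.

Run:
```python
from h import *
d=np.load("side.npz");P=d["P"]
def rep(n,Q):
    Q=Q.astype(np.float32); (c,s,a)=cv2.minAreaRect(Q[:,:2].copy()); print(n,len(Q),np.round(c,1),np.round(s,1),round(a,2),"z",np.round(np.percentile(Q[:,2],[5,50,95]),1)); print(np.round(cv2.boxPoints((c,s,a)),0).tolist())
yy,xx=np.mgrid[:400,:640]
def comp(m,u,v):
    n,l=cv2.connectedComponents(m.astype(np.uint8)); return l==l[v,u]
Z=P[...,2]
print("bench z",np.median(Z[300,100:200]))
m=cv2.morphologyEx(((Z>9)&(Z<21)&(xx<300)&(yy<260)).astype(np.uint8),cv2.MORPH_OPEN,np.ones((3,3)))
m=comp(m,243,203); rep("board",P[m])
reg=(xx>290)&(xx<515)&(yy>115)&(yy<350)
rep("handle",P[reg&(Z>146)])
rep("track>40",P[reg&(Z>40)&(Z<100)])
rep("rail",P[reg&(Z>63.5)&(Z<70)])
rep("stop",P[reg&(Z>86)&(Z<97)&(xx<365)&(yy<160)])
s=np.load("scene.npz");P=s["P"];Z=P[...,2]
reg=(xx>160)&(xx<400)&(yy>165)&(yy<290)
rep("sc handle",P[reg&(Z>150)]); rep("sc stop",P[reg&(Z>86)&(Z<97)&(xx>370)])
m=(Z>9)&(Z<21)&(xx>340)&(xx<440)&(yy<240)&(yy>180);rep("sc board",P[comp(m,395,205)])
rep("sc track",P[reg&(Z>40)&(Z<100)])
```

```text
bench z -0.4289192008048396
board 4667 [432.9 139.7] [120.6 164.1] 0.94 z [12.4 14.7 16.7]
[[371.0, 221.0], [374.0, 57.0], [495.0, 59.0], [492.0, 223.0]]
handle 1475 [ 526.8 -260.4] [516.9 107. ] 55.91 z [147.8 156.7 691.9]
[[338.0, -444.0], [426.0, -504.0], [716.0, -76.0], [627.0, -16.0]]
track>40 14534 [633.  -33.8] [130.7 420.8] 5.09 z [46.6 61.1 91.8]
[[549.0, 170.0], [587.0, -249.0], [717.0, -238.0], [679.0, 182.0]]
rail 2686 [634.5 -33.6] [127.6 420. ] 5.09 z [64.3 67.2 69.3]
[[552.0, 170.0], [590.0, -248.0], [717.0, -237.0], [679.0, 181.0]]
stop 432 [617.1 161.5] [126.2  16.4] 4.63 z [87.  91.1 93. ]
[[554.0, 165.0], [555.0, 148.0], [681.0, 158.0], [679.0, 175.0]]
sc handle 693 [860.3  82.8] [661.  125.3] 38.99 z [150.8 157.3 508.2]
[[564.0, -76.0], [643.0, -174.0], [1157.0, 242.0], [1078.0, 339.0]]
sc stop 328 [618.2 161.6] [126.9  12. ] 5.1 z [89.4 91.9 93.2]
[[555.0, 162.0], [556.0, 150.0], [682.0, 161.0], [681.0, 173.0]]
sc board 2001 [434.  139.2] [121.8 160.2] 0.19 z [13.4 15.1 16.5]
[[373.0, 219.0], [373.0, 59.0], [495.0, 59.0], [495.0, 220.0]]
sc track 10292 [ 619.3 -120.5] [614.3 239.3] 78.64 z [44.5 61.  93. ]
[[441.0, -398.0], [676.0, -445.0], [797.0, 157.0], [562.0, 204.0]]
```

```bash
cat >> h.py <<'E'
from scipy.spatial.transform import Rotation as Ro
def delta(p,yaw):
    s=env.state(); R=Ro.from_euler("xyz",s["ee_rot"],degrees=True).as_matrix()
    y=s["ee_rot"][2]; d=(y-yaw+180)%360-180
    print("ee",np.round(s["ee_pos"],1),np.round(s["ee_rot"],1),"delta",np.round(R.T@(np.array(p)-s["ee_pos"]),1),"roll",round(d/5,2),"t",s["time_s"])
E
python3 - <<'E'
from h import *
yy,xx=np.mgrid[:400,:640]
for n in("side","scene"):
    P=np.load(n+".npz")["P"]; Z=P[...,2]
    m=(Z>148)&(Z<163)&(abs(P[...,0]-640)<80)&(abs(P[...,1]+70)<150)
    Q=P[m].astype(np.float32); m2=Q[:,2]>155
    print(n,len(Q),cv2.minAreaRect(Q[:,:2].copy()),cv2.minAreaRect(Q[m2][:,:2].copy()),np.percentile(Q[:,2],[50,97]))
c=np.array([634,-33.7]);u=np.array([np.cos(np.radians(95.1)),np.sin(np.radians(95.1))])
print("stop tote centre",c+125*u, "board edges")
delta([640,-95,215],95.1)
E
```

```text
side 1190 ((637.6857299804688, -96.14569091796875), (34.78736877441406, 130.2290802001953), 5.955067157745361) ((637.8782348632812, -96.43622589111328), (32.757686614990234, 129.3791961669922), 5.836066246032715) [156.43612671 158.9239473 ]
scene 642 ((639.7771606445312, -95.51141357421875), (33.623291015625, 130.14735412597656), 6.064294338226318) ((639.2047119140625, -95.81483459472656), (32.633033752441406, 128.77066040039062), 5.963166236877441) [156.11862946 159.00763107]
stop tote centre [622.88821289  90.80513318] board edges
ee [165.3 550.3 213.2] [-179.9   -0.   163.3] delta [-640.3 -481.5   -1. ] roll 13.64 t 0.1
```

Call:
arm_command:
  rows:
    - {"delta_pos":[-64,-48,-1],"roll":1.3,"jaw":100}
    - {"delta_pos":[-128,-96,-1],"roll":2.6,"jaw":100}
    - {"delta_pos":[-640,-481,-1],"roll":13.5,"jaw":100}
    - {"delta_pos":[-640,-481,-1],"roll":13.5,"jaw":100}
    - {"delta_pos":[-640,-481,-1],"roll":13.5,"jaw":100}
    - {"delta_pos":[-640,-481,-1],"roll":13.5,"jaw":100}
    - {"delta_pos":[-640,-481,-1],"roll":13.5,"jaw":100}
    - {"delta_pos":[-640,-481,-1],"roll":13.5,"jaw":100}
    - {"delta_pos":[-640,-481,-1],"roll":13.5,"jaw":100}
    - {"delta_pos":[-640,-481,-1],"roll":13.5,"jaw":100}
    - {"delta_pos":[-640,-481,-1],"roll":13.5,"jaw":100}
    - {"delta_pos":[-640,-481,-1],"roll":13.5,"jaw":100}
    - {"delta_pos":[-640,-481,-1],"roll":13.5,"jaw":100}
    - {"delta_pos":[-640,-481,-1],"roll":13.5,"jaw":100}
    - {"delta_pos":[-640,-481,-1],"roll":13.5,"jaw":100}
    - {"delta_pos":[-640,-481,-1],"roll":13.5,"jaw":100}
    - {"delta_pos":[-640,-481,-1],"roll":13.5,"jaw":100}
    - {"delta_pos":[-640,-481,-1],"roll":13.5,"jaw":100}
    - {"delta_pos":[-640,-481,-1],"roll":13.5,"jaw":100}
    - {"delta_pos":[-640,-481,-1],"roll":13.5,"jaw":100}

```text
time_s: 1.77
ee_pos: [642.7, -99.5, 213.5]
ee_rot: [180.0, 0.1, 95.5]
force: [-0.4, 0.2, -0.4]
gripper_width: 91.1
gripper_force: 0.0
```

Run:
```python
from h import *
f=grab("wrist"); cv2.imwrite("pics/w1.png",f["img"]); P=cloud(f);Z=P[...,2]; print(f["state"]["qpos"],f["state"]["ee_pos"],f["state"]["ee_rot"])
m=(Z>148)&(Z<166)&(abs(P[...,0]-640)<50)&(abs(P[...,1]+95)<100)
Q=P[m].astype(np.float32); print(len(Q), cv2.minAreaRect(Q[:,:2].copy()) if len(Q) else 0,np.percentile(Q[:,2],[5,50,97]))
```

```text
[ -9.74403631  25.17897062  79.02544273  -0.13694782  75.71542404
 -15.25663187] [642.74976176 -99.4962729  213.45446098] [1.79957635e+02 1.49165895e-01 9.55462378e+01]
3900 ((637.2929077148438, -82.84880065917969), (33.67543029785156, 104.2459487915039), 6.007817268371582) [153.34520798 156.19846344 157.81031448]
```

View pics/w1.png

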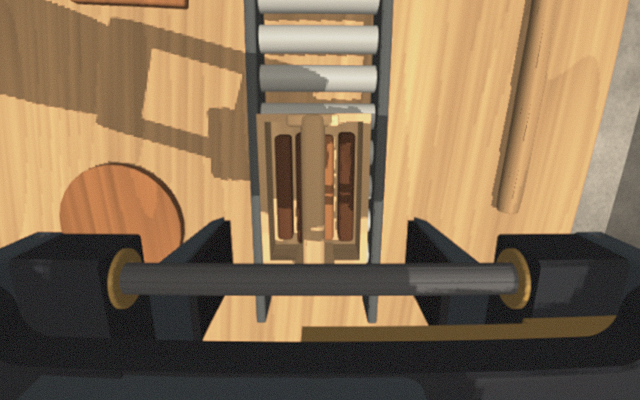

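The wrist view shows the handle at column ~312, running from row 115 to 265 and centred between the open fingers. The tote stands inside the rails, turned about 96°.

```bash
python3 -c "
from h import *
delta([638.5,-96,130],95.8)"
```

```text
ee [642.  -98.3 213.3] [-1.80e+02  1.00e-01  9.55e+01] delta [ 2.8 -3.3 83.3] roll -0.05 t 1.8167
```

Call:
arm_command:
  rows:
    - {"delta_pos":[-1,-2,10],"roll":0,"jaw":100}
    - {"delta_pos":[-1,-2,35],"roll":0,"jaw":70}
    - {"delta_pos":[-1,-2,60],"roll":0,"jaw":60}
    - {"delta_pos":[-1,-2,78],"roll":0,"jaw":60}
    - {"delta_pos":[-1,-2,84],"roll":0,"jaw":60}
    - {"delta_pos":[-1,-2,84],"roll":0,"jaw":60}
    - {"delta_pos":[-1,-2,84],"roll":0,"jaw":60}
  squeeze: 8

```text
time_s: 2.4
ee_pos: [637.8, -94.2, 131.5]
ee_rot: [180.0, -0.0, 95.8]
force: [0.4, 0.2, 0.5]
gripper_width: 55.9
gripper_force: 0.0
```

Call:
arm_command:
  rows:
    - {"delta_pos":[0,0,0],"roll":0,"jaw":0}
    - {"delta_pos":[0,0,0],"roll":0,"jaw":0}
    - {"delta_pos":[0,0,0],"roll":0,"jaw":0}
    - {"delta_pos":[0,0,0],"roll":0,"jaw":0}
    - {"delta_pos":[0,0,0],"roll":0,"jaw":0}
    - {"delta_pos":[0,0,0],"roll":0,"jaw":0}
    - {"delta_pos":[0,0,0],"roll":0,"jaw":0}
    - {"delta_pos":[0,0,0],"roll":0,"jaw":0}

```text
time_s: 3.07
ee_pos: [638.3, -95.3, 131.1]
ee_rot: [180.0, 0.0, 95.8]
force: [0.2, -0.9, 0.9]
gripper_width: 15.9
gripper_force: 8.0
```

```bash
python3 -c "
from h import *
delta([622.9,90.8,130],95.1)
f=grab('wrist'); cv2.imwrite('pics/w2.png',f['img'])"
```

```text
ee [638.3 -95.3 131.1] [180.    0.   95.8] delta [186.7   3.4   1.1] roll 0.14 t 3.0667
```

View pics/w2.png

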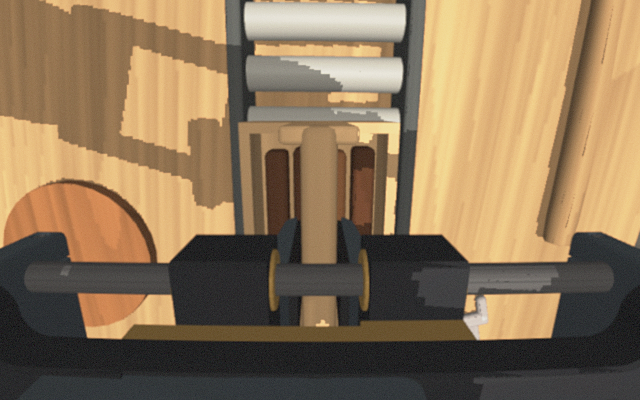

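Grasped at 15.9 mm; the tote sits on the rollers with the handle between the pads. Now I roll it, slowing near the stop.

Call:
arm_command:
  rows:
    - {"delta_pos":[4,0,0.3],"roll":0,"jaw":0}
    - {"delta_pos":[12,0.5,0.3],"roll":0,"jaw":0}
    - {"delta_pos":[22,1,0.3],"roll":0,"jaw":0}
    - {"delta_pos":[33,1,0.3],"roll":0.1,"jaw":0}
    - {"delta_pos":[44,1.5,0.3],"roll":0.1,"jaw":0}
    - {"delta_pos":[55,1.5,0.3],"roll":0.1,"jaw":0}
    - {"delta_pos":[66,2,0.3],"roll":0.1,"jaw":0}
    - {"delta_pos":[77,2,0.3],"roll":0.1,"jaw":0}
    - {"delta_pos":[88,2.5,0.3],"roll":0.1,"jaw":0}
    - {"delta_pos":[99,3,0.3],"roll":0.1,"jaw":0}
    - {"delta_pos":[110,3,0.3],"roll":0.1,"jaw":0}
    - {"delta_pos":[121,3,0.3],"roll":0.1,"jaw":0}
    - {"delta_pos":[132,3,0.3],"roll":0.1,"jaw":0}
    - {"delta_pos":[143,3,0.3],"roll":0.1,"jaw":0}
    - {"delta_pos":[153,3,0.3],"roll":0.1,"jaw":0}
    - {"delta_pos":[161,3,0.3],"roll":0.1,"jaw":0}
    - {"delta_pos":[167,3,0.3],"roll":0.1,"jaw":0}
    - {"delta_pos":[171,3,0.3],"roll":0.1,"jaw":0}
    - {"delta_pos":[174,3,0.3],"roll":0.1,"jaw":0}
    - {"delta_pos":[174,3,0.3],"roll":0.1,"jaw":0}

```text
time_s: 4.78
ee_pos: [622.8, 80.2, 131.1]
ee_rot: [-180.0, -0.1, 95.3]
force: [-1.8, 0.1, 5.6]
gripper_width: 15.7
gripper_force: 8.0
```

```bash
python3 -c "
from h import *
delta([622.9,90.8,130],95.1);print(env.state()['force'],env.state()['gripper_width'])
f=grab('side'); cv2.imwrite('pics/s3.png',cv2.resize(f['img'][80:330,220:520],None,fx=2,fy=2))"
```

```text
ee [622.8  80.2 131.1] [-1.80e+02 -1.00e-01  9.53e+01] delta [10.5  1.1  1.1] roll 0.05 t 4.7833
[-1.78034133  0.1012226   5.62811424] 15.683077199737346
```

View pics/s3.png

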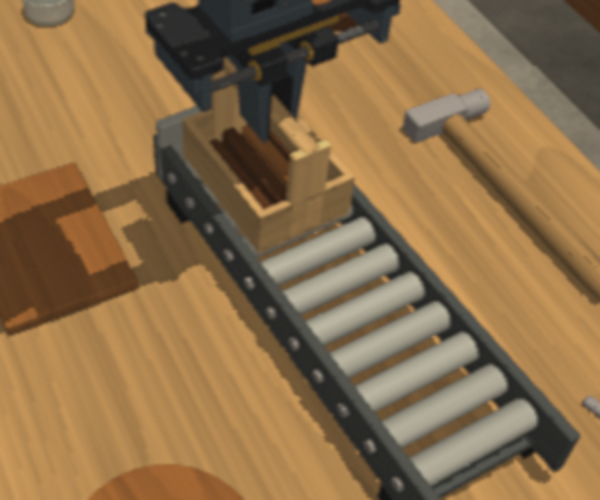

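The tote is on the rollers close to the stop, about 10 mm short. I creep in slowly and watch the force.

Call:
arm_command:
  rows:
    - {"delta_pos":[1.5,0,0],"roll":0,"jaw":0}
    - {"delta_pos":[3,0,0],"roll":0,"jaw":0}
    - {"delta_pos":[4.5,0,0],"roll":0,"jaw":0}
    - {"delta_pos":[6,0,0],"roll":0,"jaw":0}
    - {"delta_pos":[7,0,0],"roll":0,"jaw":0}
    - {"delta_pos":[8,0,0],"roll":0,"jaw":0}
    - {"delta_pos":[9,0,0],"roll":0,"jaw":0}
    - {"delta_pos":[10,0,0],"roll":0,"jaw":0}
    - {"delta_pos":[10,0,0],"roll":0,"jaw":0}

```text
time_s: 5.58
ee_pos: [621.9, 89.5, 131.1]
ee_rot: [-180.0, -0.0, 95.3]
force: [-2.2, 0.1, 6.1]
gripper_width: 16.0
gripper_force: 8.0
```

Call:
arm_command:
  rows:
    - {"delta_pos":[0.7,0,0],"roll":0,"jaw":0}
    - {"delta_pos":[1.4,0,0],"roll":0,"jaw":0}
    - {"delta_pos":[2,0,0],"roll":0,"jaw":0}
    - {"delta_pos":[2,0,0],"roll":0,"jaw":0}

```text
time_s: 5.92
ee_pos: [621.7, 91.3, 131.1]
ee_rot: [-180.0, -0.0, 95.3]
force: [-1.2, -0.8, 5.2]
gripper_width: 16.3
gripper_force: 8.0
```

Call:
arm_command:
  rows:
    - {"delta_pos":[1,0,0],"roll":0,"jaw":0}
    - {"delta_pos":[2,0,0],"roll":0,"jaw":0}
    - {"delta_pos":[2,0,0],"roll":0,"jaw":0}
    - {"delta_pos":[2,0,0],"roll":0,"jaw":0}

```text
time_s: 6.25
ee_pos: [621.7, 91.4, 131.1]
ee_rot: [-180.0, 0.2, 95.3]
force: [-1.3, -5.9, 5.5]
gripper_width: 16.3
gripper_force: 8.0
```

Call:
arm_command:
  rows:
    - {"delta_pos":[1,0,0],"roll":0,"jaw":0}
    - {"delta_pos":[2,0,0],"roll":0,"jaw":0}
    - {"delta_pos":[2,0,0],"roll":0,"jaw":0}
    - {"delta_pos":[2,0,0],"roll":0,"jaw":0}

```text
time_s: 6.58
ee_pos: [621.6, 92.2, 130.9]
ee_rot: [-179.9, 0.3, 95.3]
force: [-1.4, -8.9, 5.4]
gripper_width: 16.2
gripper_force: 8.0
```

Contact: the stop pushes back with 8.9 N. I release so the tote rests on its own, then check it.

Call:
arm_command:
  rows:
    - {"delta_pos":[-2,0,0],"roll":0,"jaw":0}
    - {"delta_pos":[-2,0,0],"roll":0,"jaw":40}
    - {"delta_pos":[-2,0,0],"roll":0,"jaw":40}
    - {"delta_pos":[-2,0,0],"roll":0,"jaw":40}
    - {"delta_pos":[-2,0,0],"roll":0,"jaw":40}

```text
time_s: 7.0
ee_pos: [622.0, 92.8, 130.2]
ee_rot: [-180.0, -0.0, 95.3]
force: [-1.0, 0.8, 0.7]
gripper_width: 35.9
gripper_force: 0.0
```

```bash
python3 -c "
from h import *
print(env.state()['force'],env.state()['gripper_width'],env.state()['ee_pos'])
f=grab('side'); g=grab('scene')
a=cv2.resize(f['img'][110:230,280:420],None,fx=2.8,fy=2.8);b=cv2.resize(g['img'][150:300,290:440],None,fx=2.24,fy=2.24)
cv2.imwrite('pics/s4.png',np.hstack([a,b]))
for f in (f,g):
  P=cloud(f);Z=P[...,2];u=np.array([-.0889,.996]);s=(P[...,:2]-[634,-33.7])@u; l=(P[...,:2]-[634,-33.7])@[.996,.0889]
  m=(Z>96)&(Z<107)&(abs(l)<48)&(s>40)&(s<193); print(m.sum(),np.percentile(s[m],[0.5,2,50,98,99.5]),np.percentile(l[m],[1,99]))"
```

```text
[-0.98050618  0.79373413  0.74974254] 35.932721472941154 [622.04216795  92.80472732 130.19609834]
800 [ 59.0289939   59.46476922  89.19921487 188.86553067 190.25503222] [-47.22476273  43.09449835]
858 [ 59.94937014  61.63176577 129.39550284 189.61803286 189.82247952] [-45.37769706  45.49255907]
```

View pics/s4.png

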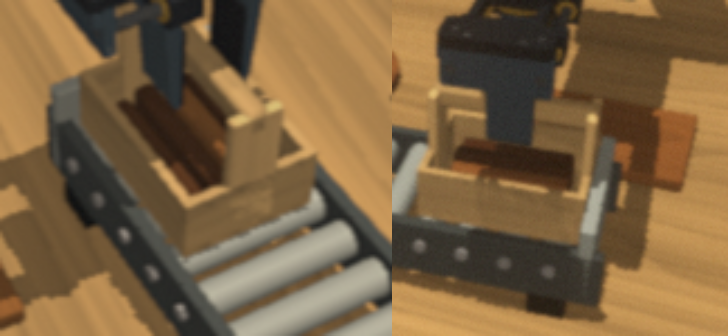

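The tote spans s = 59.5 to 190 along the track, so it rests flush against the stop and flat on the rollers. I regrasp firmly and lift.

Call:
arm_command:
  rows:
    - {"delta_pos":[0,0,0],"roll":0,"jaw":0}
    - {"delta_pos":[0,0,0],"roll":0,"jaw":0}
    - {"delta_pos":[0,0,0],"roll":0,"jaw":0}
    - {"delta_pos":[0,0,0],"roll":0,"jaw":0}
    - {"delta_pos":[0,0,0],"roll":0,"jaw":0}
    - {"delta_pos":[0,0,0],"roll":0,"jaw":0}
    - {"delta_pos":[0,0,0],"roll":0,"jaw":0}
    - {"delta_pos":[-0.5,0,-2],"roll":0,"jaw":0}
    - {"delta_pos":[-1,0,-6],"roll":0,"jaw":0}
    - {"delta_pos":[-2,0,-13],"roll":0,"jaw":0}
    - {"delta_pos":[-2,0,-22],"roll":0,"jaw":0}
    - {"delta_pos":[-2,0,-32],"roll":0,"jaw":0}
    - {"delta_pos":[-2,0,-42],"roll":0,"jaw":0}
    - {"delta_pos":[-2,0,-50],"roll":0,"jaw":0}
    - {"delta_pos":[-2,0,-55],"roll":0,"jaw":0}
    - {"delta_pos":[-2,0,-55],"roll":0,"jaw":0}
    - {"delta_pos":[-2,0,-55],"roll":0,"jaw":0}
  squeeze: 35

```text
time_s: 8.52
ee_pos: [622.5, 90.1, 186.0]
ee_rot: [180.0, -0.0, 95.3]
force: [-0.3, -0.2, -5.8]
gripper_width: 15.8
gripper_force: 35.0
```

```bash
python3 -c "
from h import *
g=grab('scene');f=grab('side')
delta([433.4,139.5,160],90.5);print(env.state()['force'],env.state()['gripper_width'])
for f in (f,g):
  P=cloud(f);Z=P[...,2];c=np.array(f['state']['ee_pos'][:2])
  y=np.radians(95.3);d=P[...,:2]-c;s=d@[np.cos(y),np.sin(y)];l=d@[np.sin(y),-np.cos(y)]
  m=(Z>147)&(Z<164)&(abs(s)<80)&(abs(l)<55)
  print(m.sum(),np.percentile(s[m],[0.5,2,98,99.5]),np.percentile(l[m],[1,99]))
  for a,b in((-70,-55),(55,70)):
    m2=(Z>95)&(Z<220)&(s>a)&(s<b)&(abs(l)<55); print(a,np.percentile(Z[m2],[1,97]) if m2.any() else 0)
"
```

```text
ee [622.   90.  185.1] [-179.9   -0.    95.3] delta [  66.6 -183.2   25.3] roll 0.96 t 8.6167
[ 0.04408636  0.41624624 -5.80266147] 15.51603327144896
1215 [-67.26338293 -66.95003258  61.0206923   63.29799661] [-46.18078825  43.75491126]
-70 [115.48517575 210.87773056]
55 [120.69015336 210.40753945]
1476 [-65.80032222 -63.91227964  63.22339864  63.44072289] [-43.7118658   46.67693014]
-70 [117.83704983 212.46822409]
55 [117.45280747 212.65054522]
```

Call:
arm_command:
  rows:
    - {"delta_pos":[2,-4,0],"roll":0,"jaw":0}
    - {"delta_pos":[5,-13,0],"roll":0.1,"jaw":0}
    - {"delta_pos":[9,-25,0],"roll":0.2,"jaw":0}
    - {"delta_pos":[14,-39,0],"roll":0.3,"jaw":0}
    - {"delta_pos":[20,-54,0],"roll":0.4,"jaw":0}
    - {"delta_pos":[26,-70,0],"roll":0.4,"jaw":0}
    - {"delta_pos":[32,-86,0],"roll":0.5,"jaw":0}
    - {"delta_pos":[38,-102,0],"roll":0.6,"jaw":0}
    - {"delta_pos":[44,-118,0],"roll":0.7,"jaw":0}
    - {"delta_pos":[50,-134,0],"roll":0.8,"jaw":0}
    - {"delta_pos":[55,-149,0],"roll":0.9,"jaw":0}
    - {"delta_pos":[60,-162,0],"roll":0.96,"jaw":0}
    - {"delta_pos":[64,-172,0],"roll":0.96,"jaw":0}
    - {"delta_pos":[67,-179,0],"roll":0.96,"jaw":0}
    - {"delta_pos":[68,-183,0],"roll":0.96,"jaw":0}
    - {"delta_pos":[68,-183,0],"roll":0.96,"jaw":0}
    - {"delta_pos":[68,-183,0],"roll":0.96,"jaw":0}
    - {"delta_pos":[68,-183,0],"roll":0.96,"jaw":0}

```text
time_s: 10.12
ee_pos: [434.8, 141.0, 185.7]
ee_rot: [179.9, -0.0, 90.5]
force: [-0.5, 0.7, -6.4]
gripper_width: 15.9
gripper_force: 35.0
```

Call:
arm_command:
  rows:
    - {"delta_pos":[0,0,5],"roll":0,"jaw":0}
    - {"delta_pos":[0,0,15],"roll":0,"jaw":0}
    - {"delta_pos":[0,0,28],"roll":0,"jaw":0}
    - {"delta_pos":[0,0,42],"roll":0,"jaw":0}
    - {"delta_pos":[0,0,56],"roll":0,"jaw":0}
    - {"delta_pos":[0,0,68],"roll":0,"jaw":0}
    - {"delta_pos":[0,0,77],"roll":0,"jaw":0}
    - {"delta_pos":[0,0,83],"roll":0,"jaw":0}
    - {"delta_pos":[0,0,87],"roll":0,"jaw":0}
    - {"delta_pos":[0,0,88],"roll":0,"jaw":0}
    - {"delta_pos":[0,0,88],"roll":0,"jaw":0}
    - {"delta_pos":[0,0,88],"roll":0,"jaw":0}

```text
time_s: 11.12
ee_pos: [434.5, 141.1, 98.1]
ee_rot: [179.9, -0.0, 90.5]
force: [-0.2, 0.8, -5.3]
gripper_width: 15.8
gripper_force: 35.0
```

```bash
python3 -c "
from h import *
g=grab('scene');f=grab('side')
delta([433.4,141,85.2],90.5);print(env.state()['force'],env.state()['gripper_width'])
a=cv2.resize(f['img'][100:270,170:320],None,fx=2.2,fy=2.2);b=cv2.resize(g['img'][130:250,320:460],None,fx=2.2*170/120,fy=2.2*170/120)
cv2.imwrite('pics/s5.png',np.hstack([a,b[:a.shape[0]]]))
for f in (f,g):
  P=cloud(f);Z=P[...,2];l=P[...,0]-433.4;s=P[...,1]-139.5
  m=(Z>53)&(Z<73)&(abs(s)<80)&(abs(l)<60)
  print('tote',m.sum(),np.percentile(s[m],[0.5,2,98,99.5]),np.percentile(l[m],[1,99]))
  m=(Z>10)&(Z<19)&(abs(s)<95)&(abs(l)<75)
  print('board',m.sum(),np.percentile(s[m],[0.5,2,98,99.5]),np.percentile(l[m],[1,99]))
"
```

```text
ee [434.5 141.1  98.2] [179.9  -0.   90.5] delta [-0.1 -1.1 13. ] roll -0.0 t 11.2167
[-0.30474753 -0.22294085 -5.89528389] 15.862119495403844
tote 1729 [-65.91347806 -65.20642703  61.32447134  64.49309179] [-44.53123438  45.12519888]
board 1571 [-81.2371214  -80.52739113  69.68682479  75.29237835] [-60.4904388   58.60437412]
tote 1469 [-63.25026453 -59.52124637  63.4812822   65.32015614] [-41.32959592  48.34935745]
board 724 [-78.98020946 -77.1554124   78.10219784  79.47607326] [-52.47105185  60.02729607]
```

View pics/s5.png

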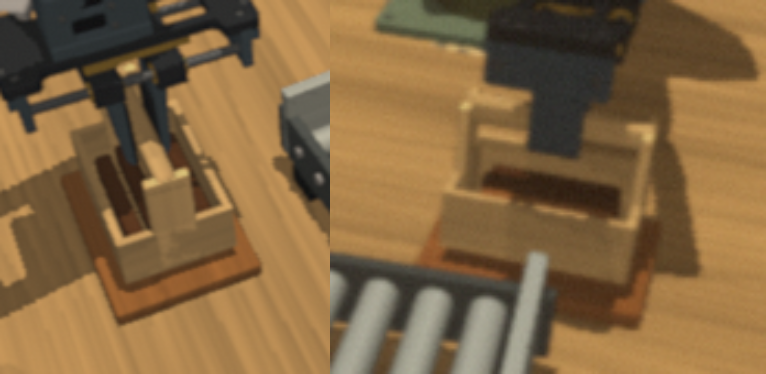

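The tote hangs level and centred 13 mm above the board. I lower it gently.

Call:
arm_command:
  rows:
    - {"delta_pos":[0,-1,2],"roll":0,"jaw":0}
    - {"delta_pos":[0,-1,4],"roll":0,"jaw":0}
    - {"delta_pos":[0,-1,6],"roll":0,"jaw":0}
    - {"delta_pos":[0,-1,8],"roll":0,"jaw":0}
    - {"delta_pos":[0,-1,9.5],"roll":0,"jaw":0}
    - {"delta_pos":[0,-1,10.5],"roll":0,"jaw":0}
    - {"delta_pos":[0,-1,11],"roll":0,"jaw":0}
    - {"delta_pos":[0,-1,11],"roll":0,"jaw":0}

```text
time_s: 11.88
ee_pos: [432.9, 141.0, 86.5]
ee_rot: [-180.0, -0.0, 90.5]
force: [0.3, -0.9, -5.8]
gripper_width: 16.1
gripper_force: 35.0
```

Call:
arm_command:
  rows:
    - {"delta_pos":[0,0,0.5],"roll":0,"jaw":0}
    - {"delta_pos":[0,0,1],"roll":0,"jaw":0}
    - {"delta_pos":[0,0,1.5],"roll":0,"jaw":0}
    - {"delta_pos":[0,0,2],"roll":0,"jaw":0}
    - {"delta_pos":[0,0,2],"roll":0,"jaw":0}

```text
time_s: 12.3
ee_pos: [433.0, 141.0, 85.5]
ee_rot: [180.0, -0.0, 90.5]
force: [-3.1, -1.3, 5.2]
gripper_width: 16.0
gripper_force: 35.0
```

Supported by the board (force changed from -5.8 to +5.2 N). I release and retreat upward.

Call:
arm_command:
  rows:
    - {"delta_pos":[0,0,0],"roll":0,"jaw":50}
    - {"delta_pos":[0,0,0],"roll":0,"jaw":50}
    - {"delta_pos":[0,0,0],"roll":0,"jaw":50}
    - {"delta_pos":[0,0,0],"roll":0,"jaw":50}
    - {"delta_pos":[0,0,0],"roll":0,"jaw":50}
    - {"delta_pos":[0,0,0],"roll":0,"jaw":50}
    - {"delta_pos":[0,0,-5],"roll":0,"jaw":50}
    - {"delta_pos":[0,0,-15],"roll":0,"jaw":50}
    - {"delta_pos":[0,0,-30],"roll":0,"jaw":50}
    - {"delta_pos":[0,0,-50],"roll":0,"jaw":50}
    - {"delta_pos":[0,0,-75],"roll":0,"jaw":50}
    - {"delta_pos":[0,0,-95],"roll":0,"jaw":50}
    - {"delta_pos":[0,0,-105],"roll":0,"jaw":50}
    - {"delta_pos":[0,0,-110],"roll":0,"jaw":50}
    - {"delta_pos":[0,0,-110],"roll":0,"jaw":50}
    - {"delta_pos":[0,0,-110],"roll":0,"jaw":50}
  squeeze: 10

```text
time_s: 13.63
ee_pos: [432.6, 140.8, 194.3]
ee_rot: [-180.0, 0.0, 90.5]
force: [-1.0, -0.0, -0.3]
gripper_width: 45.6
gripper_force: 0.0
```

```bash
python3 -c "
from h import *
g=grab('scene');f=grab('side')
print(env.state()['force'],env.state()['gripper_width'],env.state()['ee_pos'],env.state()['time_s'])
a=cv2.resize(f['img'][100:270,170:320],None,fx=2.2,fy=2.2);b=cv2.resize(g['img'][130:250,320:460],None,fx=2.2*170/120,fy=2.2*170/120)
cv2.imwrite('pics/s6.png',np.hstack([a,b[:a.shape[0]]]))
for f in (f,g):
  P=cloud(f);Z=P[...,2];l=P[...,0]-433.4;s=P[...,1]-139.5
  m=(Z>104)&(Z<117)&(abs(s)<80)&(abs(l)<60); Q=P[m].astype(np.float32); print('handle',cv2.minAreaRect(Q[:,:2].copy()),np.percentile(Q[:,2],97))
  m=(Z>53)&(Z<64)&(abs(s)<80)&(abs(l)<60)
  print('tote',m.sum(),np.percentile(s[m],[0.5,2,98,99.5]),np.percentile(l[m],[1,99]))
"
```

```text
[-0.03109212 -0.34980509 -0.07750121] 45.18253245152442 [432.27464566 140.74973796 193.65009445] 13.7333
handle ((432.1800231933594, 138.92733764648438), (33.73163986206055, 131.75662231445312), 0.5839049816131592) 114.26562
tote 865 [-65.89631091 -65.20217597  64.8218584   66.85611457] [-46.00761413  43.92808348]
handle ((435.0699462890625, 139.55020141601562), (33.63483810424805, 130.1537322998047), 0.3034364581108093) 113.93879
tote 555 [-64.02215155 -62.35037852  64.70817117  65.19825902] [-45.3423456   46.94531336]
```

View pics/s6.png

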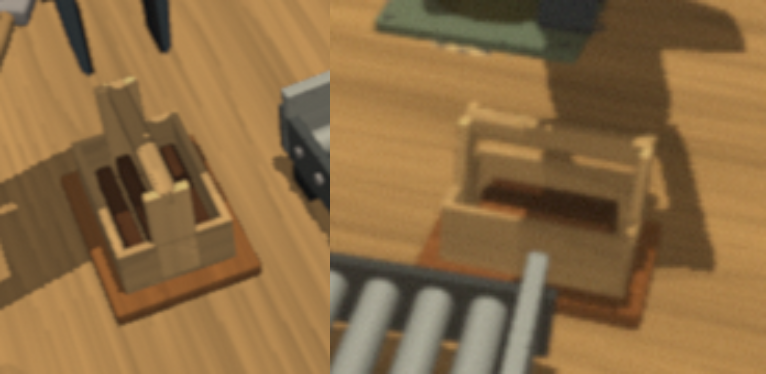

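The tote stands upright and flat on the board, centred within about 1 mm and square within about 0.5°, with the gripper clear above it.

```bash
python3 -c "
from workcell import env
print(env.job_done())"
```

```text
the job is handed in; nothing more can be done
None
```

The job is handed in: I rolled the tote against the end stop, lifted it by its handle, and set it upright on the rectangular board, centred to about 1 mm and square to about 0.5° by camera, in about 14 s; no verdict was returned.

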